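# Empty the scrap side of a divided tote and lid the scrap bin in a welding booth

### The job

First put every finished square-tube coupon lying on the welding bench into the walled, green-floored bay of the blue tote. Then carry the tote to the red scrap bin and tip it so that all the rusty offcuts in its open orange bay slide into the bin while the coupons stay in, and set the tote back upright on its black mat. Finally lay the aluminium lid on the bin, square and with its edges flush all round, and leave the spray can, hammer and brush where they are.

Things in the scene. Friction and masses are not known exactly. Their poses are not given: they have to be found in the camera images.
- tote_grip (a point): Centre of the black grip fin of the blue divided tote (loose, 0.3 kg empty, outside 236 mm long in x, 190 mm wide in y). Fin: 14 mm thick (x), 70 mm long (y), 46 mm tall; its centre is 78 mm, its top 101 mm above the tote's underside. It stands on the dividing wall (12 mm thick, 55 mm high). z up; -x side: walled bay, +x side: open scoop bay.
- tote_bay (a point): Centre of the green floor of the tote's walled bay, axes as tote_grip; 66 mm towards -x from the fin, 4 mm above the tote's underside. Inside 120 mm (x) by 180 mm (y), outer walls 45 mm high above the underside, 4 to 5 mm thick.
- tote_lip (a point): Middle of the open end of the tote's orange scoop bay, on the floor (4 mm thick), axes as tote_grip; 106 mm towards +x from the fin. The scoop bay is 100 mm (x) by 180 mm (y) with 45 mm sides and no lip at this end. Tipping this end down by about 50 degrees makes what lies in the scoop slide out.
- mat: Fixed black rubber mat, 290 mm (x) by 240 mm (y), 4 mm thick, on the bench; origin at the centre of its underside. The tote starts on it.
- bin: Fixed red open-topped scrap bin with a yellow patch on two sides and a bare metal floor, outside 238 mm (x) by 188 mm (y) by 85 mm high, walls 4 mm; origin at the centre of its underside, z up.
- lid_grip (a point): Centre of the red grip bar of the bin's loose flat aluminium lid (0.32 kg). The lid is a plate 238 mm (x) by 188 mm (y), 5 mm thick, the same outline as the bin, with no skirt. The bar on its middle is 80 mm long (x), 14 mm thick (y), 44 mm tall; this point is 27 mm above the lid's underside, 22 mm below the bar's top. z up.
- coupon0_c (a point): Centre of a finished weld coupon: bright steel square tube 70 mm long (x) by 25 by 25 mm with a brass-coloured weld bead round its middle, about 90 g; lies loose on the bench at the start. May be absent.
- coupon1_c (a point): Centre of a finished weld coupon: bright steel square tube 70 mm long (x) by 25 by 25 mm with a brass-coloured weld bead round its middle, about 90 g; lies loose on the bench at the start. May be absent.
- coupon2_c (a point): Centre of a finished weld coupon: bright steel square tube 70 mm long (x) by 25 by 25 mm with a brass-coloured weld bead round its middle, about 90 g; lies loose on the bench at the start. May be absent.
- coupon3_c (a point): Centre of a finished weld coupon: bright steel square tube 70 mm long (x) by 25 by 25 mm with a brass-coloured weld bead round its middle, about 90 g; lies loose on the bench at the start. May be absent.
- offcut0_c (a point): Centre of the bounding box of a rust-brown angle-iron offcut, 70 mm long (x), legs 25 mm and 4 mm thick, about 60 g; lies in the tote's orange scoop bay at the start. May be absent.
- offcut1_c (a point): Centre of the bounding box of a rust-brown angle-iron offcut, 70 mm long (x), legs 25 mm and 4 mm thick, about 60 g; lies in the tote's orange scoop bay at the start. May be absent.
- offcut2_c (a point): Centre of the bounding box of a rust-brown angle-iron offcut, 70 mm long (x), legs 25 mm and 4 mm thick, about 60 g; lies in the tote's orange scoop bay at the start. May be absent.
- offcut3_c (a point): Centre of the bounding box of a rust-brown angle-iron offcut, 70 mm long (x), legs 25 mm and 4 mm thick, about 60 g; lies in the tote's orange scoop bay at the start. May be absent.
- spray: Bystander, leave alone: yellow-banded can with a white cap, 60 mm across and 130 mm tall, origin under its centre.
- hammer: Bystander, leave alone: hammer lying on the bench, origin at its underside near mid-length.
- brush: Bystander, leave alone: brush lying on the bench, origin at its underside near mid-length.

How it is judged:
By the outcome, as a careful person would: the job done as asked, in the order asked, and still so for the second after the job is handed in, with the robot touching nothing.
Of coupon0, coupon1, coupon2, coupon3 only 2 to 3 are there at a start; the rules pass over those that are not, and their reading is None.
Of offcut0, offcut1, offcut2, offcut3 only 2 to 4 are there at a start; the rules pass over those that are not, and their reading is None.
At some moment in a run one of coupon0, coupon1, coupon2, coupon3, lid may be knocked a few centimetres aside while the robot is not near it.
It also fails if it takes over 200 s, if anything falls off the work surface, if the arm or the gripper's body presses on something with over 40 N, if the wrist force passes 120 N, or if a joint passes its speed limit or range.

### The arm

A 6-joint arm with a two-finger parallel gripper is mounted at the origin on the work surface. World frame = base frame: x ahead of the robot, y to its left, z up, the work surface at z = 0. Lengths are in m, angles in rad, forces in N, time in s.
With the tool pointing down it reaches from about 0.425 to 0.95 m from the base axis. Payload 14.7 kg.
Tool frame: the origin (TCP) lies between the finger pads; the fingertips stand 8 mm ahead of it and the grasp point (between the pads) lies 11 mm behind it; z points along the fingers, x is the direction in which the jaws open and shut, and the axes are right-handed (so a half turn about z gives the same grasp; the last joint's range is limited). The gripper opens to 85 mm and grips with 20 to 120 N. Pads are 22 mm wide; open, the fingers measure 114 mm over their backs; the gripper's body (76 mm by 85 mm) begins 54 mm behind the grasp point. The pads swing forward as they close: fully open they stand 13 mm farther back than shut.
Start: joints at [1.235, 0.48, 1.596, -0, 1.065, -0.047], TCP at [0.185, 0.623, 0.239] pointing down, gripper open.
Joint ranges: [-2.75, 2.75], [-0.82, 2.05], [0.23, 2.67], [-1.56, 4.7], [0.09, 2.69], [-2.92, 2.92]. Speed limits (rad/s): [1.89, 1.89, 2.39, 3.01, 3.01, 3.01].

### API

Orientations are given as a unit quaternion [w, x, y, z].
In Python, from cell import arm gives the robot as it stands. Calls block until the motion is done:
- arm.move_pose(position, orientation): joint-space move of the TCP to a pose.
- arm.movel(position, max_speed=0.15, ori=None, max_force=None): straight line of the TCP; ori=None keeps the orientation; max_speed is the mean speed in m/s. With max_force (N) it stops when the force on the tool has changed by that much, and returns True; else False.
- arm.move_j(angles): joint-space move.
- arm.let_go() and arm.clamp(squeeze=None): open the fingers fully, or close them until they stop; squeeze is the grip in N (None keeps the last).
- arm.sleep(seconds).
- arm.inverse_kinematics(position, orientation): joint angles nearest the present ones, or None.
- arm.read_camera(name): name is "side" or "top" or "wrist"; returns the picture (384x512x3 uint8, blue, green, red); there is no depth.
- arm.get_calibration(name): a dict with "fx", "fy", "cx", "cy" (pixels), "D" ([k1, k2, p1, p2, k3] as OpenCV has them; the pictures are not rectified), "R" (3x3) and "t" (3): a world point X has camera coordinates R X + t; the wrist camera has in their place "hand_eye" (4x4, takes a point from camera to tool coordinates, whose origin is the TCP and whose axes are the tool frame's). Camera axes: x right, y down, z forward; pixel columns grow to the right and rows downward; lengths in m; the calibration is good to about 2 mm. A picture is of the moment at which its call begins: read the wrist's pose just before it. get_calibration takes no time and is no camera call.
A pose or a line that the arm cannot do raises arm.IKError and nothing moves.
- arm.finish_job(): hands the job in, once; it reports no verdict.
Readings, each from a call of its own:
- arm.read_t(): time.
- arm.read_qpos(): joint angles.
- arm.read_joint_velocities(): joint speeds.
- arm.read_effort(): joint torques, N m.
- arm.read_tool_pos(): TCP position.
- arm.read_tcp_rot(): TCP orientation.
- arm.read_wrist_force(): force on the tool from outside, world axes, zero at the start.
- arm.read_moment(): the same for the moment, N m.
- arm.read_width(): finger opening in m.
Only numpy, scipy, OpenCV 4.12 (cv2) and the standard library are available. Lean on these libraries where they do the work, as an engineer would, in place of code of your own. Each camera call takes 0.05 s, during which the arm holds its last target.

## Working session

There is one attempt and no reset: what is moved stays moved. The work goes in short steps, each a Python script; the robot and the scene stay as the last script left them, time stands still between calls to the robot, and variables do not carry over. Pictures are saved under pics/ and viewed, and the job is handed in when it is done.

```bash
ls; mkdir -p pics; python3 - <<'E'
from cell import arm
import cv2
for n in ["top","side","wrist"]:
    im=arm.read_camera(n); cv2.imwrite(f"pics/{n}0.png",im)
    c=arm.get_calibration(n); print(n,{k:(v if not hasattr(v,'tolist') else v.tolist()) for k,v in c.items()})
print(arm.read_t(),arm.read_tool_pos(),arm.read_tcp_rot())
E
```

```text
pics
top {'fx': 396.46798236040433, 'fy': 396.46798236040433, 'cx': 256.7655467632955, 'cy': 201.50736070130125, 'D': [-0.003497412578168454, 0.0, 0.0, 0.0, 0.0], 'R': [[-0.02474616444476769, -0.999689548983918, -0.0029039623969365097], [-0.9832479887980389, 0.02486370117018327, -0.18056906957929214], [0.18058521498141517, -0.0016130767031149018, -0.9835580196987191]], 't': [0.027089834496498995, 0.5852089373986623, 1.0614649741084072]}
side {'fx': 355.0720959347571, 'fy': 355.0720959347571, 'cx': 251.31890650609887, 'cy': 190.95773043510766, 'D': [0.03876497462923372, 0.0, 0.0, 0.0, 0.0], 'R': [[0.7267469661987676, -0.6866405160593664, 0.01906957856416135], [-0.4035281935311998, -0.4492351632918655, -0.7970901862948617], [0.5558811421035385, 0.5715877620872037, -0.6035590990829379]], 't': [-0.41929602966743657, 0.3201852570179616, 0.7908553712897084]}
wrist {'fx': 283.8828440111747, 'fy': 283.8828440111747, 'cx': 259.54816736065317, 'cy': 192.6514033167417, 'D': [-0.045017926412794326, 0.0, 0.0, 0.0, 0.0], 'hand_eye': [[0.999999976744141, 0.00021321770067919113, 3.240258605160958e-05, 0.0006318081531204722], [-0.0002124335054905674, 0.9479172640276721, 0.318516585800955, -0.08182737602992253], [3.719840333521697e-05, -0.3185165852769734, 0.947917287277626, -0.13412767222539662], [0.0, 0.0, 0.0, 1.0]]}
0.15 [0.18500011 0.62283922 0.23884803] [ 2.39339477e-04  8.01501016e-01  5.97993264e-01 -3.46158601e-04]
```

View pics/top0.png

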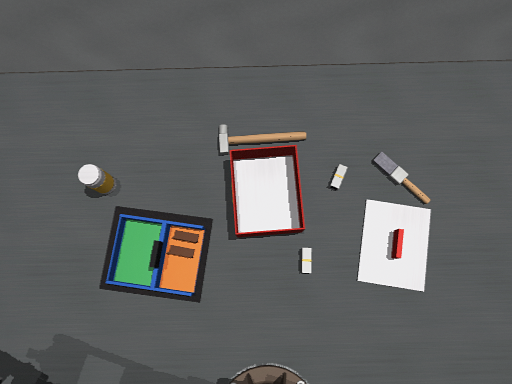

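View pics/side0.png

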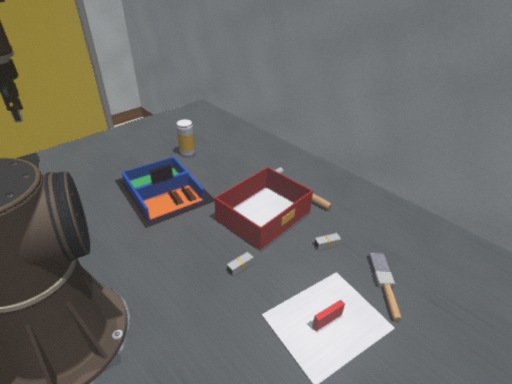

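View pics/wrist0.png

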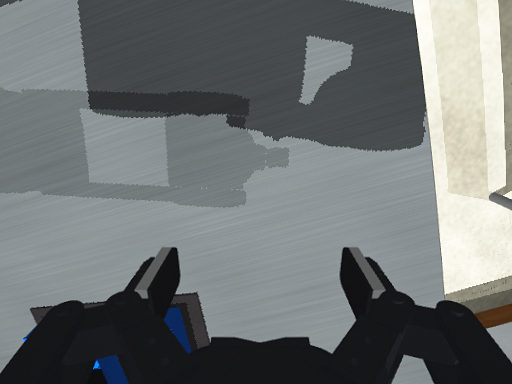

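Two coupons are visible at top px (339,177) and (307,260), and two offcuts lie in the orange bay. I'll enlarge the crops to get corner positions.

```bash
cat > h.py <<'E'
import numpy as np, cv2, os, time
from cell import arm
from scipy.spatial.transform import Rotation as Rn
def Rq(q): return Rn.from_quat([q[1],q[2],q[3],q[0]])
def quat(R):
    q=R.as_quat(); return [q[3],q[0],q[1],q[2]]
def snap(n,f):
    """returns image and (cal,R,t) world->cam"""
    c=arm.get_calibration(n)
    if n=="wrist":
        p=np.array(arm.read_tool_pos()); q=arm.read_tcp_rot()
        im=arm.read_camera(n)
        T=np.eye(4); T[:3,:3]=Rq(q).as_matrix(); T[:3,3]=p
        M=np.linalg.inv(T@np.array(c["hand_eye"]))
        R,t=M[:3,:3],M[:3,3]
    else:
        im=arm.read_camera(n); R,t=np.array(c["R"]),np.array(c["t"])
    K=np.array([[c["fx"],0,c["cx"]],[0,c["fy"],c["cy"]],[0,0,1]]); D=np.array(c["D"])
    cv2.imwrite(f"pics/{f}.png",im); np.savez(f"pics/{f}.npz",K=K,D=D,R=R,t=t)
    return im
def cam(f):
    d=np.load(f"pics/{f}.npz"); return d["K"],d["D"],d["R"],d["t"]
def px2w(f,uv,z):
    K,D,R,t=cam(f)
    u=cv2.undistortPoints(np.array(uv,float).reshape(-1,1,2),K,D).reshape(-1,2)
    d=np.c_[u,np.ones(len(u))]@R; o=-R.T@t
    s=(z-o[2])/d[:,2]
    return o+d*s[:,None]
def w2px(f,X):
    K,D,R,t=cam(f)
    return cv2.projectPoints(np.array(X,float).reshape(-1,3),cv2.Rodrigues(R)[0],t,K,D)[0].reshape(-1,2)
def crop(f,x0,y0,x1,y1,s,out):
    im=cv2.imread(f"pics/{f}.png")[y0:y1,x0:x1]
    im=cv2.resize(im,None,fx=s,fy=s,interpolation=cv2.INTER_CUBIC)
    st=10 if s>=5 else 20
    for x in range((x0//st+1)*st,x1,st):
        cv2.line(im,((x-x0)*s,0),((x-x0)*s,6),(0,255,255),1); cv2.putText(im,str(x),((x-x0)*s-8,16),0,.35,(0,255,255))
    for y in range((y0//st+1)*st,y1,st):
        cv2.line(im,(0,(y-y0)*s),(6,(y-y0)*s),(0,255,255),1); cv2.putText(im,str(y),(8,(y-y0)*s+4),0,.35,(0,255,255))
    cv2.imwrite(f"pics/{out}.png",im)
def down(yaw):
    """tool down, tool x axis at yaw in world"""
    return quat(Rn.from_euler('z',yaw)*Rn.from_euler('x',np.pi))
def yaw_now():
    m=Rq(arm.read_tcp_rot()).as_matrix(); return np.arctan2(m[1,0],m[0,0])
E
python3 - <<'E'
from h import *
import numpy as np
snap("top","t1"); snap("side","s1")
crop("t1",220,140,440,300,3,"t1a"); crop("t1",70,150,220,310,4,"t1b")
for n,(u,v) in dict(c0=(339,177),c1=(307,260)).items(): print(n,px2w("t1",[(u,v)],.025))
E
```

```text
c0 [[ 0.65747922 -0.22913324  0.025     ]]
c1 [[ 0.42041574 -0.12446605  0.025     ]]
```

```bash
sleep 0
```

```text
(no output)
```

View pics/t1a.png

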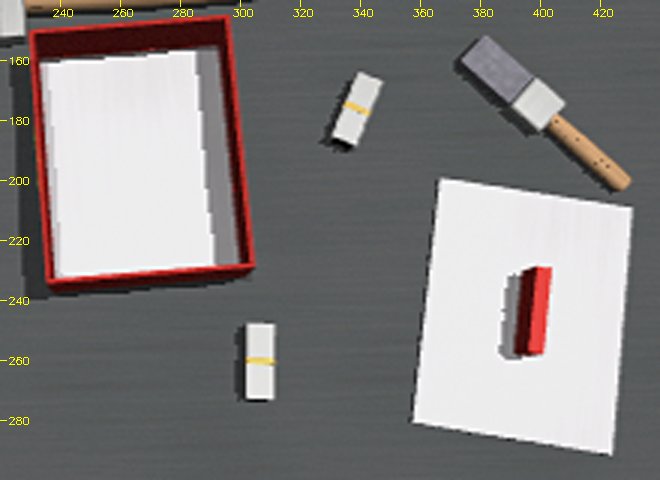

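View pics/t1b.png

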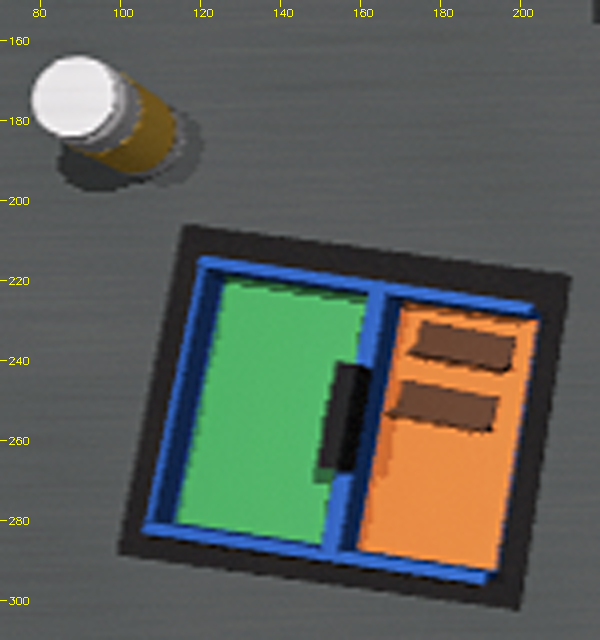

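The crops give corner pixels for the bin, lid, tote, mat and both coupons. Next I'll fit planar poses to them.

```bash
cat >> h.py <<'E'
def fit(obj,w):
    o=np.array(obj,float); w=np.array(w,float)[:,:2]; oc,wc=o.mean(0),w.mean(0)
    U,S,V=np.linalg.svd((o-oc).T@(w-wc)); d=np.sign(np.linalg.det(V.T@U.T))
    R=V.T@np.diag([1,d])@U.T; t=wc-R@oc
    r=np.linalg.norm((o@R.T+t)-w,axis=1)
    return t,np.arctan2(R[1,0],R[0,0]),r
E
python3 - <<'E'
from h import *
np.set_printoptions(precision=4,suppress=True)
f="t1"
def go(n,obj,px,z): print(n,fit(obj,px2w(f,px,z)), arm and '')
# image up=+x, left=+y
go("bin",[(.119,.094),(.119,-.094),(-.119,-.094),(-.119,.094)],[(230,150.3),(296.3,145.3),(304.7,229.3),(236,235.7)],.085)
go("lid",[(.119,.094),(.119,-.094),(-.119,-.094),(-.119,.094)],[(366.7,199.3),(430.7,209),(424.3,291.7),(357.7,281.3)],.005)
go("mat",[(-.145,.12),(.145,.12),(.145,-.12),(-.145,-.12)],[(115.5,206),(212.75,218.5),(199.75,302.5),(99.25,288.25)],.004)
go("tote(fin)",[(-.130,.095),(.106,.095),(.106,-.095),(-.130,-.095)],[(120,214),(203.75,226.25),(191.75,296),(105.5,283)],.049)
go("c0",[(.035,.0125),(.035,-.0125),(-.035,-.0125),(-.035,.0125)],[(340,164),(348,166.7),(338.7,189),(330.7,186.7)],.025)
go("c1",[(.035,.0125),(.035,-.0125),(-.035,-.0125),(-.035,.0125)],[(302.3,247.7),(311.7,247.7),(311.7,273.3),(302.3,273.3)],.025)
E
```

```text
bin (array([ 0.6132, -0.0157]), np.float64(0.056311969526579284), array([0.0013, 0.0006, 0.0016, 0.0015])) 
lid (array([ 0.4587, -0.3816]), np.float64(-0.17951532475586374), array([0.0005, 0.0005, 0.0004, 0.0007])) 
mat (array([0.4516, 0.3033]), np.float64(-1.7275080546699357), array([0.001 , 0.0006, 0.0008, 0.0013])) 
tote(fin) (array([0.4437, 0.2843]), np.float64(-1.7408514128326695), array([0.0017, 0.0018, 0.0016, 0.0017])) 
c0 (array([ 0.6588, -0.2303]), np.float64(-0.4284892598056337), array([0.0013, 0.0026, 0.0011, 0.0032])) 
c1 (array([ 0.4192, -0.1244]), np.float64(-0.04485385085387936), array([0.0007, 0.0012, 0.0006, 0.0011]))
```

```bash
cat >> h.py <<'E'
BIN=(np.array([.6132,-.0157]),.0563)
TOTE=(np.array([.4437,.2843]),-1.7409)
def W(pose,xy):
    t,a=pose; c,s=np.cos(a),np.sin(a); return t+np.array([[c,-s],[s,c]])@np.array(xy)
def totepose(yaw,th,flip,lip):
    """TCP pose s.t. lip point at `lip`, tote yaw, nose-down th. grasp at fin centre (TCP 11mm ahead, i.e. lower)"""
    R=Rn.from_euler('z',yaw)*Rn.from_euler('y',th)
    p=np.array(lip)+R.apply([-.106,0,.074-.011])
    Rt=R*Rn.from_euler('z',np.pi*flip)*Rn.from_euler('x',np.pi)
    return p,quat(Rt)
def best_yaw(xy,z,yaw):
    """yaw or yaw+pi whichever nearer in joints"""
    q0=np.array(arm.read_qpos()); best=None
    for y in (yaw,yaw+np.pi):
        j=arm.inverse_kinematics([xy[0],xy[1],z],down(y))
        if j is None: continue
        c=np.abs(np.array(j)-q0).max()
        if best is None or c<best[0]: best=(c,y,j)
    return best
E
python3 - <<'E'
from h import *
np.set_printoptions(precision=2,suppress=True)
lip=[*W(BIN,(0,.055)),.105]
for fl in (0,1):
  for th in (0,20,40,50,55,60):
    p,q=totepose(BIN[1]-np.pi/2,np.radians(th),fl,lip)
    j=arm.inverse_kinematics(p,q); print(fl,th,p,None if j is None else np.array(j))
for n,xy,y in [("c0",(.6588,-.2303),-.4285),("c1",(.4192,-.1244),-.0449),("lid",(.4587,-.3816),-.1795),("bin",BIN[0],BIN[1]),]:
  for d in (np.pi/2,-np.pi/2):
    print(n,d,[None if (j:=arm.inverse_kinematics([*xy,z],down(y+d))) is None else np.array(j) for z in (.01,.2)])
for s in (.03,-.03):
  for d in (np.pi/2,-np.pi/2): print(s,[None if (j:=arm.inverse_kinematics([*W(TOTE,(-.066,s)),z],down(TOTE[1]+d))) is None else np.array(j) for z in (.02,.2)])
E
```

```text
0 0 [0.6  0.15 0.17] [ 0.19  0.52  1.73 -0.    0.89  1.7 ]
0 20 [0.61 0.12 0.2 ] [-0.06  0.49  1.75  0.42  0.99  1.21]
0 40 [0.61 0.08 0.22] [-0.29  0.58  1.71  0.7   1.22  0.85]
0 50 [0.61 0.06 0.23] [-0.38  0.65  1.68  0.79  1.36  0.73]
0 55 [0.61 0.05 0.23] [-0.42  0.7   1.66  0.82  1.43  0.68]
0 60 [0.61 0.04 0.23] [-0.46  0.74  1.64  0.86  1.5   0.64]
1 0 [0.6  0.15 0.17] [ 0.19  0.52  1.73 -0.    0.89 -1.44]
1 20 [0.61 0.12 0.2 ] [-0.06  0.49  1.75  0.42  0.99 -1.94]
1 40 [0.61 0.08 0.22] [-0.29  0.58  1.71  0.7   1.22 -2.29]
1 50 [0.61 0.06 0.23] [-0.38  0.65  1.68  0.79  1.36 -2.41]
1 55 [0.61 0.05 0.23] [-0.42  0.7   1.66  0.82  1.43 -2.46]
1 60 [0.61 0.04 0.23] [-0.46  0.74  1.64  0.86  1.5  -2.5 ]
c0 1.5707963267948966 [array([-0.38,  0.81,  1.62, -0.  ,  0.71, -1.52]), array([-0.38,  0.58,  1.51, -0.  ,  1.04, -1.52])]
c0 -1.5707963267948966 [array([-0.38,  0.81,  1.62, -0.  ,  0.71,  1.62]), array([-0.38,  0.58,  1.51, -0.  ,  1.04,  1.62])]
c1 1.5707963267948966 [array([-0.36,  0.6 ,  2.24, -0.  ,  0.29, -1.88]), array([-0.36,  0.24,  2.11, -0.  ,  0.8 , -1.88])]
c1 -1.
[... 359 characters left out ...]
.93,  1.01])]
bin 1.5707963267948966 [array([-0.08,  0.73,  1.84, -0.  ,  0.58, -1.7 ]), array([-0.08,  0.47,  1.72, -0.  ,  0.95, -1.7 ])]
bin -1.5707963267948966 [array([-0.08,  0.73,  1.84, -0.  ,  0.58,  1.44]), array([-0.08,  0.47,  1.72, -0.  ,  0.95,  1.44])]
0.03 [array([ 0.57,  0.69,  1.88, -0.  ,  0.57,  0.74]), array([ 0.57,  0.44,  1.77, -0.  ,  0.93,  0.74])]
0.03 [array([ 0.57,  0.69,  1.88, -0.  ,  0.57, -2.4 ]), array([ 0.57,  0.44,  1.77,  0.  ,  0.93, -2.4 ])]
-0.03 [array([ 0.64,  0.66,  1.98, -0.  ,  0.5 ,  0.81]), array([ 0.64,  0.39,  1.86, -0.  ,  0.89,  0.81])]
-0.03 [array([ 0.64,  0.66,  1.98, -0.  ,  0.5 , -2.33]), array([ 0.64,  0.39,  1.86,  0.  ,  0.89, -2.33])]
```

```bash
python3 - <<'E'
from h import *
xy=(.4192,-.1244); y=-.045-np.pi/2
arm.move_pose([*xy,.20],down(y))
snap("wrist","w1"); snap("top","t2"); print(arm.read_t(), w2px("w1",[[*xy,.025]]))
E
```

```text
3.1167 [[260.38546737 174.7273327 ]]
```

View pics/w1.png

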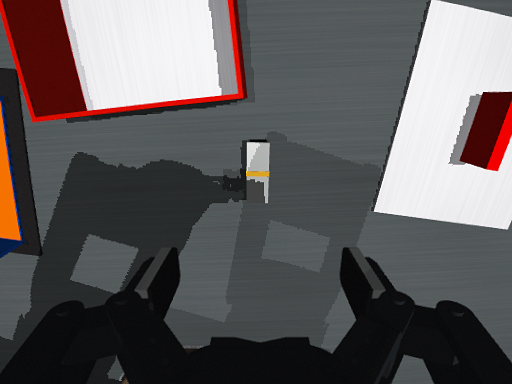

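View pics/t2.png

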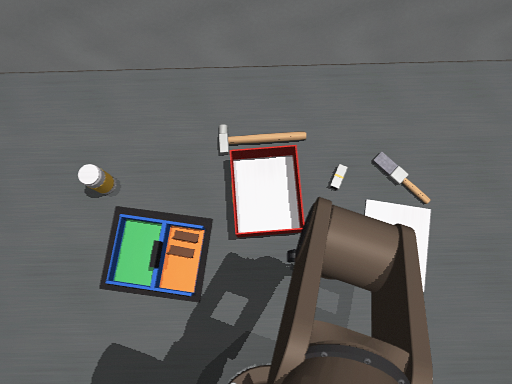

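Wrist view shows the coupon at (258,172), against a prediction of (260,175), so it hasn't moved. The bottom left of the top view holds no third coupon. Grasping now.

```bash
python3 - <<'E'
from h import *
p=np.array([.4192,-.1244])
p=p-(px2w("w1",[(260.4,174.7)],.025)-px2w("w1",[(258,172.5)],.025))[0,:2]; print(p)
arm.movel([*p,.05],.2); r=arm.movel([*p,.0105],.06,max_force=15); print("contact",r,arm.read_tool_pos())
arm.clamp(40); print("w",arm.read_width())
arm.movel([*p,.20],.2); print("w",arm.read_width(),arm.read_wrist_force())
b=W(TOTE,(-.066,.032)); 
bw=best_yaw(b,.2,TOTE[1]+np.pi/2); print(bw)
arm.move_pose([*b,.20],down(bw[1]))
snap("wrist","w2"); snap("top","t3"); print(arm.read_t())
E
```

```text
[ 0.42186521 -0.12181832]
contact False [ 0.42182871 -0.12180429  0.01045244]
w 0.024349192015295715
w 0.024213271234744156 [-0.62955368 -0.85972225 -0.74831737]
(np.float64(0.9147933228564555), -0.17010367320510333, array([ 5.64575654e-01,  4.46735816e-01,  1.76536969e+00, -4.44089210e-16,
        9.29487146e-01,  7.34679327e-01]))
8.3167
```

View pics/w2.png

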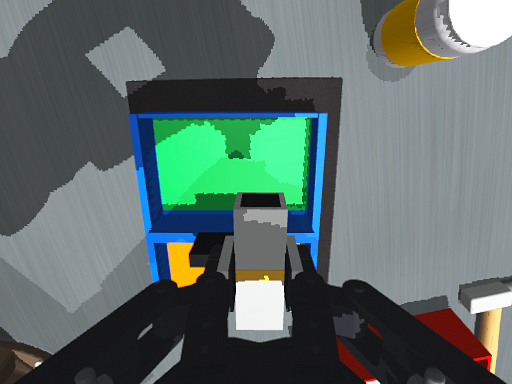

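View pics/t3.png

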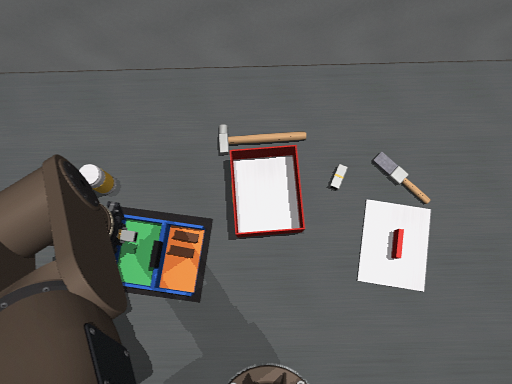

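```bash
python3 - <<'E'
from h import *
b=W(TOTE,(-.066,.032))
arm.movel([*b,.07],.2); r=arm.movel([*b,.0205],.05,max_force=8); print(r,arm.read_tool_pos(),arm.read_wrist_force())
arm.let_go(); arm.movel([*b,.20],.2)
xy=np.array([.6588,-.2303]); bw=best_yaw(xy,.2,-.4285+np.pi/2)
snap("wrist","w3")
arm.move_pose([*xy,.20],down(bw[1])); snap("wrist","w4"); snap("top","t4")
print(bw[1],w2px("w4",[[*xy,.025]]),arm.read_t())
E
```

```text
False [0.4865722  0.34404648 0.02075376] [ 0.52786915  0.1166068  -1.46130275]
4.28388898038469 [[261.1512095  174.05085235]] 14.2333
```

View pics/w4.png

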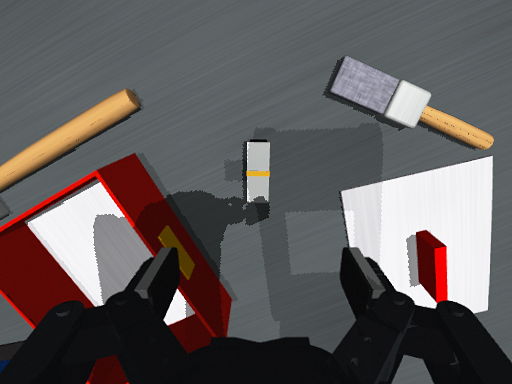

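View pics/t4.png

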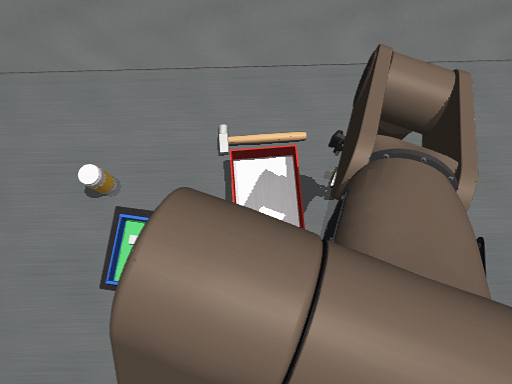

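The second coupon sits at (258,172) and lines up with the jaws. The bin wall and lid are clear of the open fingers.

```bash
python3 - <<'E'
from h import *
p=np.array([.6588,-.2303])
p=p-(px2w("w4",[(261.1,174)],.025)-px2w("w4",[(258.5,172.5)],.025))[0,:2]; print(p)
arm.movel([*p,.05],.2); r=arm.movel([*p,.0105],.06,max_force=15)
arm.clamp(40); print(r,"w",arm.read_width())
arm.movel([*p,.20],.2); print("w",arm.read_width())
b=W(TOTE,(-.066,-.032)); 
bw=best_yaw(b,.2,TOTE[1]+np.pi/2); print(bw[1])
arm.move_pose([*b,.20],down(bw[1]))
snap("wrist","w5"); snap("top","t5"); print(arm.read_t())
E
```

```text
[ 0.66159002 -0.22835999]
False w 0.024172912570078725
w 0.02434593837773802
-0.17010367320510333
19.975
```

View pics/w5.png

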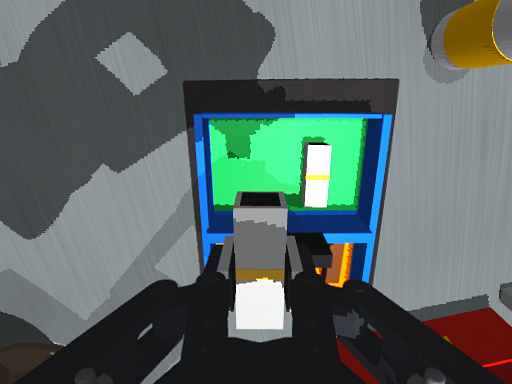

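View pics/t5.png

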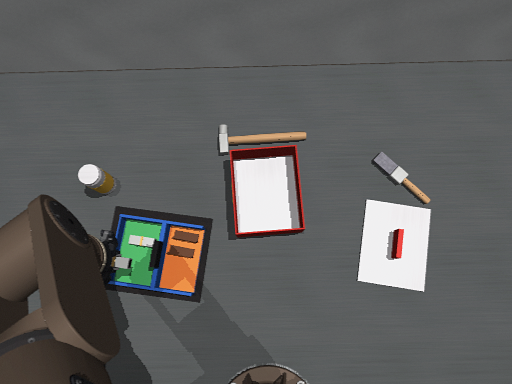

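The first coupon is in the bay and no coupons are left on the bench. I'll release the second slightly higher so the opening finger clears the first.

```bash
python3 - <<'E'
from h import *
b=W(TOTE,(-.066,-.032))
arm.movel([*b,.07],.2); r=arm.movel([*b,.026],.05,max_force=8); print(r,arm.read_tool_pos())
arm.let_go(); arm.movel([*b,.20],.2)
# hover over fin with jaw along tote x
f=TOTE[0]; 
for fl in (0,1):
    p,q=totepose(TOTE[1],0,fl,[*W(TOTE,(.106,0)),.008+.14]); j=arm.inverse_kinematics(p,q); print(fl,np.round(j,2))
p,q=totepose(TOTE[1],0,0,[*W(TOTE,(.106,0)),.008+.12])
arm.move_pose(p,q); snap("wrist","w6"); print(p,arm.read_t())
print(w2px("w6",[[*W(TOTE,a),.105] for a in [(.007,.035),(.007,-.035),(-.007,-.035),(-.007,.035)]]))
E
```

```text
False [0.4234534 0.3548553 0.0261799]
0 [0.51 0.34 1.91 0.   0.89 2.25]
1 [ 0.51  0.34  1.91 -0.    0.89 -0.89]
[0.4437 0.2843 0.191 ] 24.85
[[269.26762228 160.20770891]
 [268.24354941 239.82966166]
 [252.07121645 239.80930041]
 [251.47024414 160.17931457]]
```

View pics/w6.png

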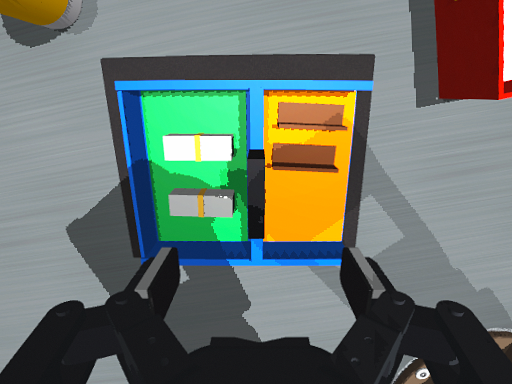

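Both coupons are in the green bay and the two offcuts are in the orange bay. The fin top spans (248–265, 150–238). Next: grip, lift and carry.

```bash
python3 - <<'E'
from h import *
T=(W(TOTE,(-.0015,.0)),TOTE[1])
L0=[*W(T,(.106,0)),.008]
p,q=totepose(T[1],0,0,L0)
arm.movel(p+[0,0,.04],.2,ori=q); r=arm.movel(p,.05,max_force=15); print(r,arm.read_tool_pos())
arm.clamp(110); print("w",arm.read_width(),arm.read_tool_pos(),arm.read_tcp_rot())
np.savez("grip.npz",p=np.array(arm.read_tool_pos()),q=np.array(arm.read_tcp_rot()))
arm.movel(p+[0,0,.02],.05); arm.sleep(.2); print(arm.read_width(),arm.read_wrist_force(),arm.read_moment())
arm.movel(p+[0,0,.16],.15)
snap("side","s2"); print(arm.read_t())
E
```

```text
False [0.44409168 0.28586024 0.07113143]
w 0.012499250810964717 [0.44408071 0.28588927 0.0713429 ] [ 2.11382729e-04 -6.44495555e-01  7.64608026e-01 -2.85573142e-05]
0.012578607506972192 [ 0.71504645  0.29275218 -5.93276352] [-0.10585631  0.0270893  -0.01244611]
28.8917
```

View pics/s2.png

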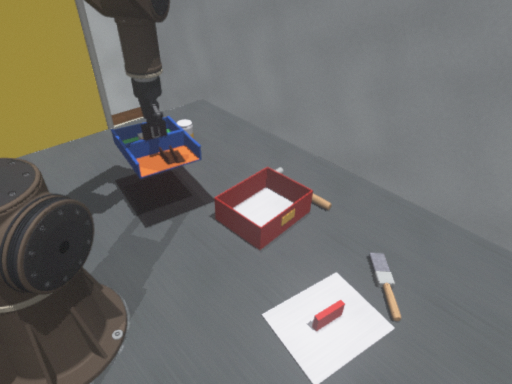

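The tote is lifted and level. Now I'll carry it over and tip it about the lip.

```bash
python3 - <<'E'
from h import *
yaw=BIN[1]-np.pi/2
lipxy=W(BIN,(-.01,.050))
p,q=totepose(yaw,0,0,[*lipxy,.168]); arm.movel(p,.15,ori=q)
p,q=totepose(yaw,0,0,[*lipxy,.11]); arm.movel(p,.15)
for th in (8,16,24,32,40,46,52):
    p,q=totepose(yaw,np.radians(th),0,[*lipxy,.11]); arm.movel(p,.07,ori=q)
arm.sleep(.6)
print(arm.read_width(),arm.read_tool_pos(),p,arm.read_wrist_force())
snap("side","s3"); snap("top","t6"); snap("wrist","w7"); print(arm.read_t())
E
```

```text
0.012603869618574976 [0.59951098 0.04928278 0.2323451 ] [0.59952365 0.04924877 0.23231581] [-1.45756287  0.06510204 -4.39629344]
34.35
```

View pics/s3.png

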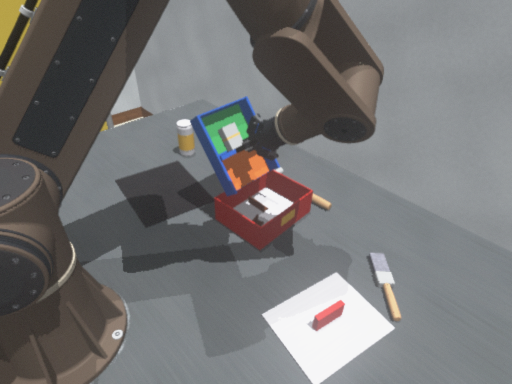

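View pics/t6.png

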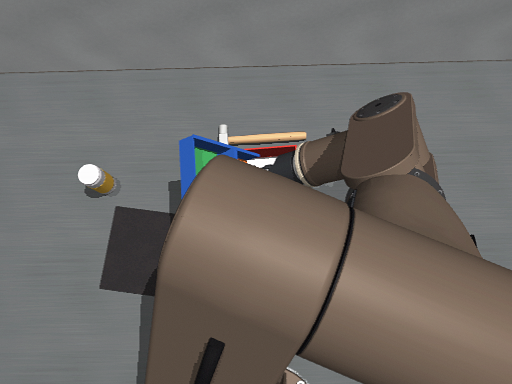

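View pics/w7.png

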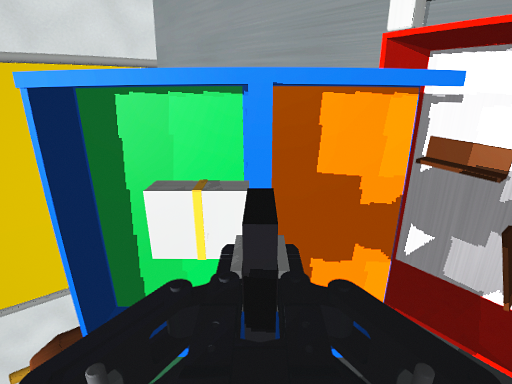

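Both offcuts are in the bin, at wrist px (460,155) and (505,255). The scoop looks empty and the coupons are held. I'll return the tote to the mat.

```bash
python3 - <<'E'
from h import *
yaw=BIN[1]-np.pi/2
lipxy=W(BIN,(-.01,.050))
for th in (40,28,14,0):
    p,q=totepose(yaw,np.radians(th),0,[*lipxy,.12]); arm.movel(p,.12,ori=q)
p,q=totepose(yaw,0,0,[*lipxy,.168]); arm.movel(p,.15,ori=q)
snap("top","t6b")
g=np.load("grip.npz"); gp,gq=g["p"],g["q"]
m=W((gp[:2],0),(0.002,.004))  # fin xy; centre the tote slightly better on the mat
arm.movel([m[0],m[1],gp[2]+.16],.18,ori=list(gq))
arm.movel([m[0],m[1],gp[2]+.02],.15)
r=arm.movel([m[0],m[1],gp[2]-.001],.03,max_force=6); print(r,arm.read_tool_pos(),gp,arm.read_wrist_force())
arm.let_go(); arm.movel([m[0],m[1],gp[2]+.12],.2)
snap("wrist","w8"); print(arm.read_t())
xy=np.array([.4587,-.3816]); bw=best_yaw(xy,.2,-.1795-np.pi/2); print(bw[1])
arm.move_pose([*xy,.22],down(bw[1])); snap("wrist","w9"); snap("top","t7"); snap("side","s4")
print(arm.read_t(),w2px("w9",[[*W((xy,-.1795),a),.005] for a in [(.119,.094),(.119,-.094),(-.119,-.094),(-.119,.094)]]))
E
```

```text
True [0.44605324 0.28985463 0.08973633] [0.44408071 0.28588927 0.0713429 ] [-8.08198042  2.81857876 -9.76685785]
40.55
-1.7502963267948966
43.0917 [[178.48267319  64.67296011]
 [343.39717043  64.91350296]
 [327.76039857 249.91819742]
 [193.21278186 249.77800937]]
```

View pics/w8.png

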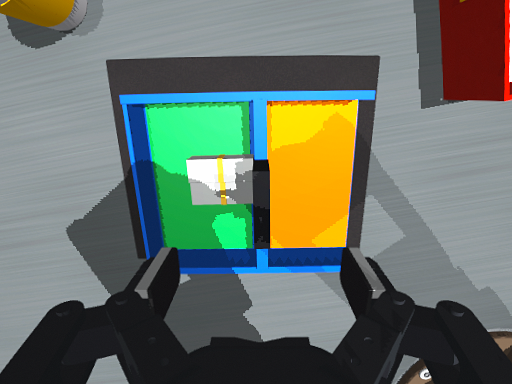

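View pics/t7.png

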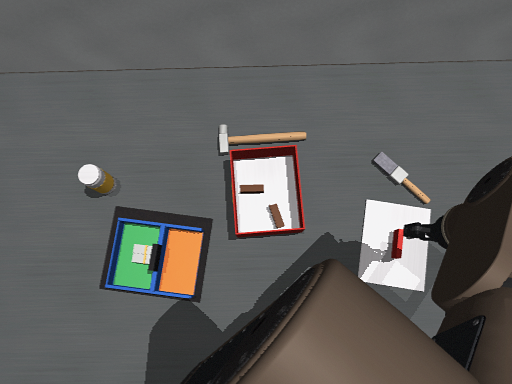

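View pics/w9.png

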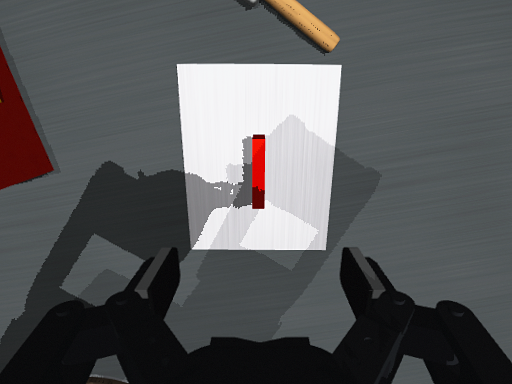

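The lowering stopped on force 18 mm early, so the tote may have dropped slightly or been tilted. I'll check closely how it sits.

```bash
python3 - <<'E'
from h import *
crop("t7",80,140,320,310,3,"t7a"); crop("s4",110,110,330,250,3,"s4a")
E
```

```text
(no output)
```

View pics/t7a.png

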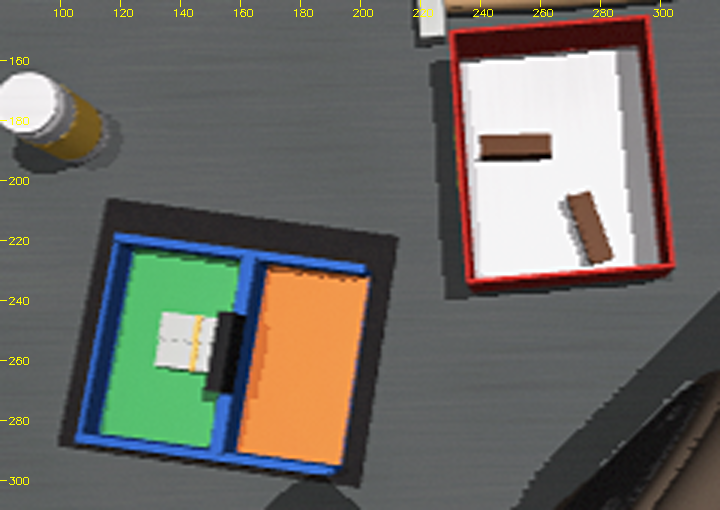

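View pics/s4a.png

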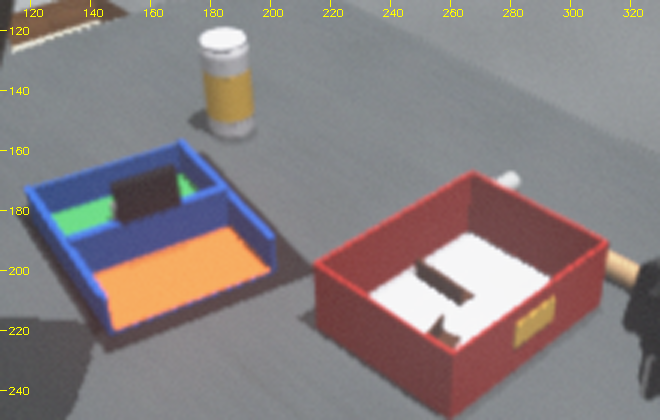

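```bash
python3 - <<'E'
from h import *
T=fit([(-.130,.095),(.106,.095),(.106,-.095),(-.130,-.095)],px2w("t7",[(118.7,218),(202.3,228.3),(191.3,297.3),(106,286.7)],.049)); print(T)
M=((.4516,.3033),-1.7275)
c,s=np.cos(M[1]),np.sin(M[1])
for a in [(-.130,.095),(.106,.095),(.106,-.095),(-.130,-.095)]:
    d=W(T[:2],a)-M[0]; print(np.round([c*d[0]+s*d[1],-s*d[0]+c*d[1]],4))
print(w2px("w9",[[*W((np.array([.4587,-.3816]),-.1795),a),.049] for a in [(.04,.007),(.04,-.007),(-.04,-.007),(-.04,.007)]]))
crop("w9",160,40,360,270,3,"w9a")
E
```

```text
(array([0.43636391, 0.28595487]), np.float64(-1.7188953244217657), array([0.00039654, 0.00094385, 0.00119744, 0.00038945]))
[-0.1113  0.0815]
[0.1247 0.0836]
[ 0.1263 -0.1064]
[-0.1097 -0.1085]
[[254.4038458  139.39218088]
 [267.5125656  139.40904761]
 [266.82478112 209.08248333]
 [254.71379847 209.0689063 ]]
```

View pics/w9a.png

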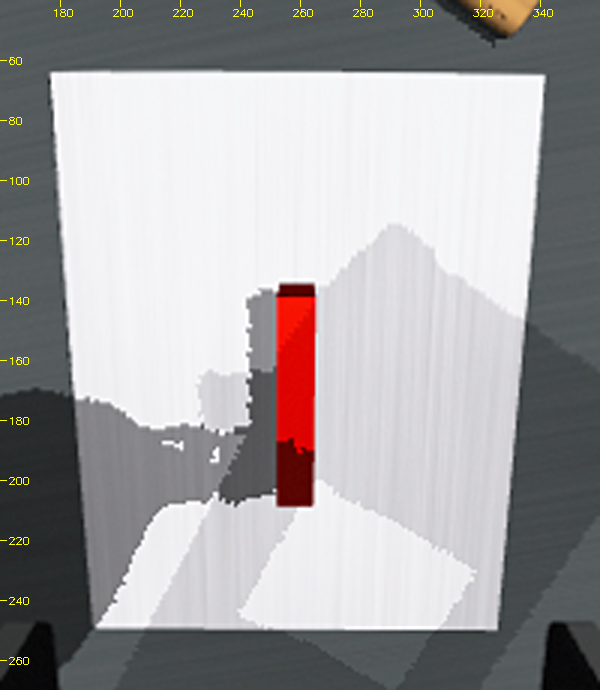

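The tote is upright and fully on the mat, with margins of at least 11 mm. Lid corners in the wrist view are (177,64), (341.5,65), (326,250) and (191.5,249.5).

To align the lid I'll grip it to centre it, release, and photograph it from straight above. Then I'll photograph the bin rim from the same relative height, so the camera biases cancel.

```bash
python3 - <<'E'
from h import *
RECT=[(.119,.094),(.119,-.094),(-.119,-.094),(-.119,.094)]
L=fit(RECT,px2w("w9",[(177,64),(341.5,65),(326,250),(191.5,249.5)],.005)); print(L)
xy=L[0]; q=down(L[1]-np.pi/2)
arm.movel([*xy,.07],.2,ori=q); r=arm.movel([*xy,.018],.05,max_force=15)
arm.clamp(60); print(r,arm.read_width(),arm.read_tool_pos())
arm.let_go(); arm.movel([*xy,.22],.2); snap("wrist","w10"); print(arm.read_tool_pos(),yaw_now())
crop("w10",160,40,360,270,3,"w10a")
b=BIN[0]-[0.003*0,0]; arm.move_pose([*b,.30],down(BIN[1]-np.pi/2)); arm.sleep(.2); snap("wrist","w11"); print(arm.read_tool_pos(),yaw_now(),arm.read_t())
crop("w11",160,40,360,270,3,"w11a")
E
```

```text
(array([ 0.459312  , -0.37951301]), np.float64(-0.1822472107447417), array([3.10083978e-04, 3.46704801e-04, 9.62317659e-05, 1.33245000e-04]))
False 0.013332830381679865 [ 0.45939199 -0.37961006  0.01816325]
[ 0.45877157 -0.37903815  0.2187752 ] -1.753052823158256
[ 0.61311831 -0.01658338  0.2998603 ] -1.5157069018866824 49.475
```

View pics/w10a.png

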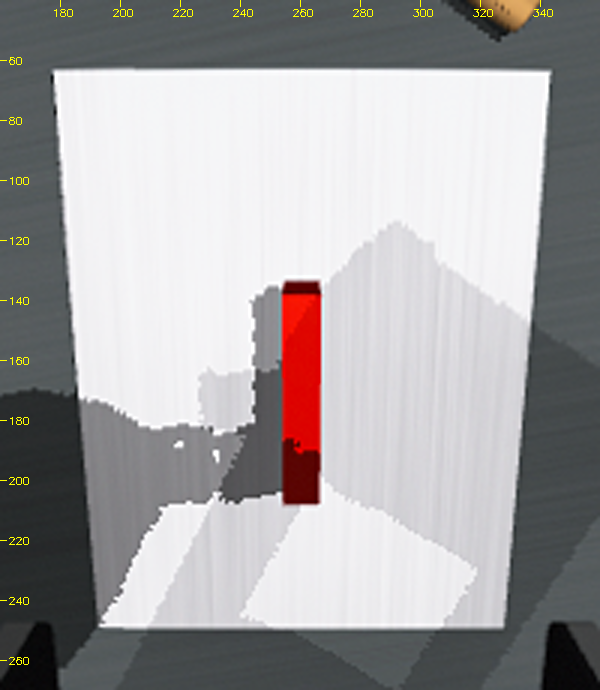

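View pics/w11a.png

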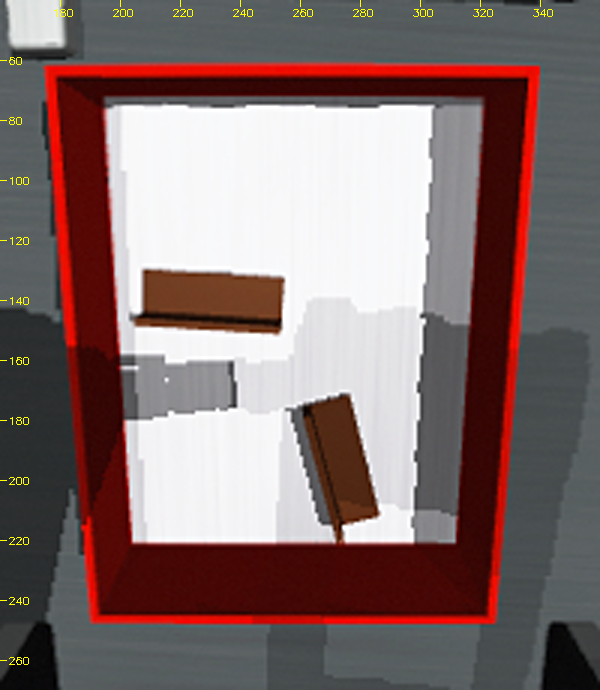

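```bash
cat >> h.py <<'E'
RECT=[(.119,.094),(.119,-.094),(-.119,-.094),(-.119,.094)]
def refine(f,cs,red=True,r=5,sat=False):
    im=cv2.imread(f"pics/{f}.png").astype(np.float32)
    g=im[:,:,2]-(im[:,:,0] if sat else 0)
    cs=np.array(cs,float); ctr=cs.mean(0); lines=[]
    for i in range(4):
        a,b=cs[i],cs[(i+1)%4]; d=(b-a)/np.linalg.norm(b-a); n=np.array([d[1],-d[0]])
        if n@((a+b)/2-ctr)<0: n=-n
        pts=[]
        for s in np.linspace(.06,.94,90):
            p=a+(b-a)*s; k=np.arange(-r,r+.01,.25)
            P=(p+k[:,None]*n).astype(np.float32)
            v=cv2.remap(g,P[None,:,0],P[None,:,1],cv2.INTER_LINEAR)[0]
            out=v[-5:].mean(); w=v[k>-3].max() if sat else v[:5].mean()
            if w-out<25: continue
            h=(w+out)/2; j=np.where(v>h)[0].max()
            if j>=len(k)-1: continue
            kk=k[j]+(v[j]-h)/(v[j]-v[j+1])*.25; pts.append(p+kk*n)
        pts=np.array(pts,np.float32)
        vx,vy,x,y=cv2.fitLine(pts,cv2.DIST_HUBER,0,.01,.01).ravel()
        dd=np.abs((pts-[x,y])@np.array([-vy,vx]))
        lines.append((np.array([x,y]),np.array([vx,vy]),len(pts),np.median(dd)))
    C=[]
    for i in range(4):
        p,d=lines[i-1][:2]; q,e=lines[i][:2]
        t=np.linalg.solve(np.c_[d,-e],q-p); C.append(p+t[0]*d)
    return np.array(C),[(l[2],round(float(l[3]),2)) for l in lines]
def rel(pose,f_tcp,f_yaw):
    d=pose[0]-f_tcp[:2]; c,s=np.cos(f_yaw),np.sin(f_yaw)
    return np.array([c*d[0]+s*d[1],-s*d[0]+c*d[1]]),pose[1]-f_yaw
E
python3 - <<'E'
from h import *
np.set_printoptions(precision=5,suppress=True)
tl=np.array([.45877157,-.37903815]); yl=-1.753052823; tb=np.array([.61311831,-.01658338]); yb=-1.5157069
cl,i1=refine("w10",[(177.7,63.7),(343.7,63.7),(328.3,249.3),(192.7,249.3)]); print(cl,i1)
cb,i2=refine("w11",[(175.3,62),(339.7,62.3),(325,247.3),(190.7,247.3)],sat=True); print(cb,i2)
L=fit(RECT,px2w("w10",cl,.005)); B=fit(RECT,px2w("w11",cb,.085)); print(L,B)
print(rel(L,tl,yl),rel(B,tb,yb))
E
```

```text
[[176.88112  62.4761 ]
 [343.61984  62.5588 ]
 [327.57373 249.09418]
 [192.22755 249.02654]] [(90, 0.05), (90, 0.09), (90, 0.08), (90, 0.1)]
[[173.8707   60.69438]
 [339.92355  61.10379]
 [324.847   247.4657 ]
 [189.50179 247.47653]] [(90, 0.18), (90, 0.1), (90, 0.01), (90, 0.1)]
(array([ 0.46021, -0.37921]), np.float64(-0.18290728337408588), array([0.00057, 0.00069, 0.00031, 0.00047])) (array([ 0.61659, -0.01287]), np.float64(0.05375423832405056), array([0.00038, 0.00027, 0.00022, 0.00036]))
(array([-0.00009,  0.00144]), np.float64(1.570145539625914)) (array([-0.00352,  0.00367]), np.float64(1.5694611383240507))
```

```bash
python3 - <<'E'
from h import *
np.set_printoptions(precision=5,suppress=True)
c=[(177.5,62.5),(343,62.5),(327,249),(192.5,249)]
# bin again, centred
arm.move_pose([.6152,-.0147,.30],down(.0545-np.pi/2)); arm.sleep(.4)
snap("wrist","w12"); tb,yb=np.array(arm.read_tool_pos()),yaw_now()
arm.move_pose([.4594,-.3796,.22],down(-.1825-np.pi/2)); arm.sleep(.4)
snap("wrist","w13"); tl,yl=np.array(arm.read_tool_pos()),yaw_now()
cb,i2=refine("w12",c,sat=True); cl,i1=refine("w13",c)
print(cb,i2,cl,i1)
L=fit(RECT,px2w("w13",cl,.005)); B=fit(RECT,px2w("w12",cb,.085)); print(L,B,tb,tl)
print(rel(L,tl,yl),rel(B,tb,yb)); np.savez("lb.npz",L=L[0],Ly=L[1],B=B[0],By=B[1])
E
```

```text
[[175.69167  62.83027]
 [341.36023  63.32869]
 [326.13312 248.6535 ]
 [191.06622 248.62173]] [(90, 0.18), (90, 0.08), (90, 0.01), (90, 0.09)] [[177.09056  63.56736]
 [342.8216   63.66423]
 [327.1819  249.5104 ]
 [192.097   249.32146]] [(90, 0.04), (90, 0.09), (90, 0.03), (90, 0.13)]
(array([ 0.46034, -0.37918]), np.float64(-0.18304812526819253), array([0.00046, 0.00057, 0.00049, 0.00046])) (array([ 0.61676, -0.01284]), np.float64(0.05367794101354388), array([0.00037, 0.00033, 0.00028, 0.00019])) [ 0.61517 -0.01466  0.30001] [ 0.45957 -0.37945  0.22004]
(array([-0.0004 ,  0.00072]), np.float64(1.5698934380053682)) (array([-0.00173,  0.00169]), np.float64(1.569889675210766))
```

View pics/w13.png

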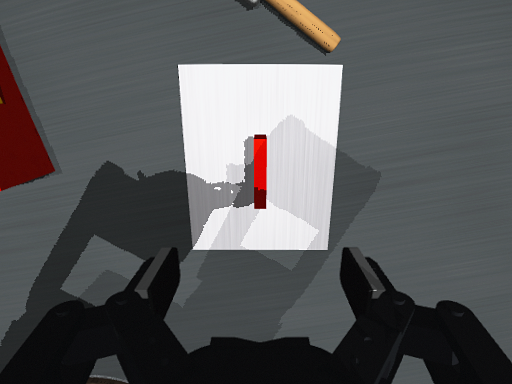

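Both measurements repeat to about 0.2 mm. Now I'll grip the lid and carry it to the bin.

```bash
python3 - <<'E'
from h import *
np.set_printoptions(precision=5,suppress=True)
d=np.load("lb.npz"); L=(d["L"],float(d["Ly"])); B=(d["B"],float(d["By"]))
q=down(-.1825-np.pi/2); xy=[.4594,-.3796]
arm.movel([*xy,.07],.2,ori=q); r=arm.movel([*xy,.018],.05,max_force=15)
arm.clamp(80); arm.sleep(.2); tg=np.array(arm.read_tool_pos()); yg=yaw_now(); print(r,arm.read_width(),tg,yg)
dl,dy=rel(L,tg,yg); print("lid in tool",dl,dy)
yp=B[1]-dy; c,s=np.cos(yp),np.sin(yp); P=B[0]-np.array([[c,-s],[s,c]])@dl; print("place",P,yp)
np.savez("place.npz",P=P,yp=yp,zg=tg[2])
arm.movel([*xy,.20],.15); print(arm.read_width())
arm.movel([*P,.20],.15,ori=down(yp)); arm.movel([*P,tg[2]+.085+.012],.1); arm.sleep(.4)
print(arm.read_tool_pos(),yaw_now(),arm.read_t(),arm.read_width(),arm.read_wrist_force())
snap("side","s5"); snap("wrist","w14")
crop("s5",190,150,330,260,5,"s5a")
E
```

```text
False 0.013265290434472492 [ 0.45953 -0.37969  0.0182 ] -1.753284946141433
lid in tool [-0.00065  0.00071] 1.5702368208732405
place [ 0.61609 -0.01353] -1.5165588798596965
0.012935303574011998
[ 0.61619 -0.01352  0.11542] -1.5165911069459785 60.65 0.012977681683059178 [ 0.79057 -0.75682 -2.86286]
```

View pics/s5a.png

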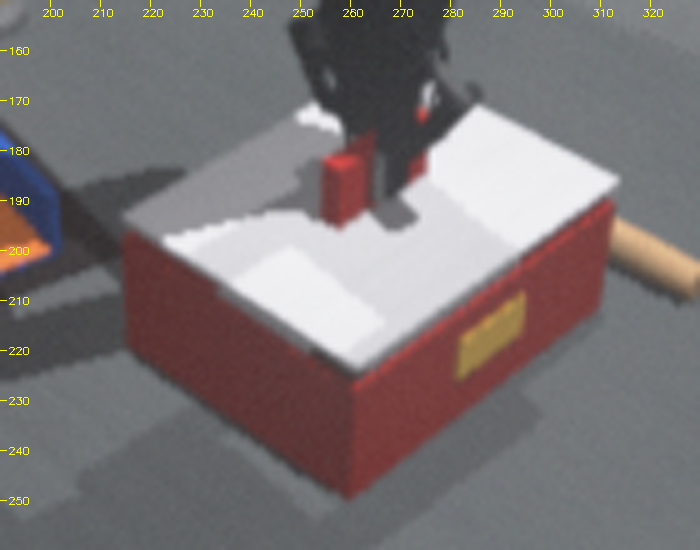

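View pics/w14.png

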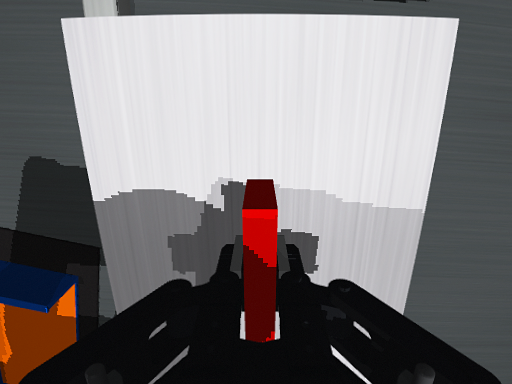

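The lid hovers squarely over the bin. Lowering and releasing.

```bash
python3 - <<'E'
from h import *
np.set_printoptions(precision=5,suppress=True)
d=np.load("place.npz"); P=d["P"]; yp=float(d["yp"]); z=float(d["zg"])+.085
r=arm.movel([*P,z+.0005],.02,max_force=12); print(r,arm.read_tool_pos(),z,arm.read_wrist_force())
if not r or arm.read_tool_pos()[2]<z+.003:
    arm.let_go(); arm.movel([*P,z+.05],.1); arm.movel([*P,.305],.2); arm.sleep(.4)
    snap("wrist","w15"); t=np.array(arm.read_tool_pos()); print(t,yaw_now())
    crop("w15",160,40,360,270,3,"w15a")
    c=[(176,62.5),(342,62.5),(326,249),(191.5,249)]
    cl,i=refine("w15",c); print(cl,i); L=fit(RECT,px2w("w15",cl,.09)); print(L, np.load("lb.npz")["B"],np.load("lb.npz")["By"])
print(arm.read_t())
E
```

```text
False [ 0.61612 -0.01354  0.10368] 0.10320223692211863 [-0.77176  0.25423 -2.55819]
[ 0.61606 -0.01353  0.30476] -1.516546172888608
[[176.78178  63.09044]
 [342.76978  63.39768]
 [327.03912 249.39877]
 [191.84601 249.4016 ]] [(90, 0.08), (90, 0.1), (90, 0.01), (90, 0.13)]
(array([ 0.61689, -0.01303]), np.float64(0.0530323080236182), array([0.00051, 0.00053, 0.00036, 0.00061])) [ 0.61676 -0.01284] 0.05367794101354388
64.1667
```

View pics/w15a.png

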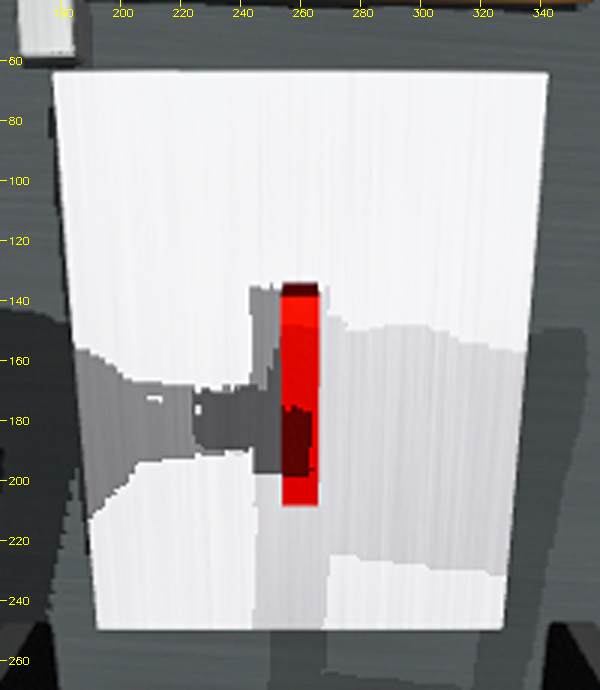

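The measured lid centre is within about 0.25 mm and 0.001 rad of the bin. I'll move the arm clear and check everything.

```bash
python3 - <<'E'
from h import *
arm.move_j([1.235,.48,1.596,0,1.065,-.047]); arm.sleep(.3)
snap("top","t8"); snap("side","s6"); crop("t8",80,110,440,310,2,"t8a"); crop("s6",110,110,330,260,3,"s6a"); print(arm.read_t())
E
```

```text
67.2917
```

View pics/t8a.png

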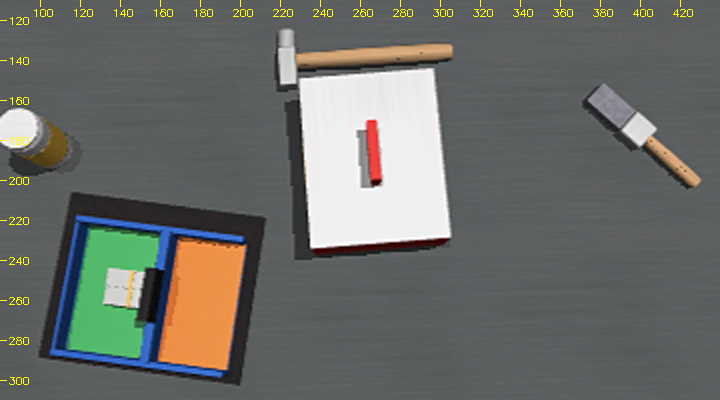

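View pics/s6a.png

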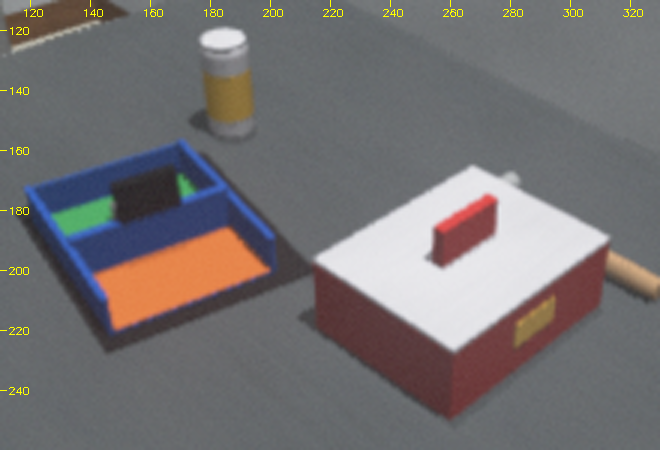

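Everything looks right: the lid is flush, the tote is upright on its mat with both coupons, and the scoop is empty. The spray can, hammer and brush haven't moved.

```bash
python3 -c "
from cell import arm
arm.finish_job(); print(arm.read_t())"
```

```text
the job is handed in; nothing more can be done
the job is handed in; nothing more can be done
```

The job is done and handed in at about 67 s on the robot's clock; no verdict was given.

- **Coupons:** there were two on the bench, and both are in the green bay of the tote. They lie side by side against the dividing wall.
- **Offcuts:** I tipped the tote 52° over the bin. Both offcuts were seen lying in the bin before the lid went on, and the scoop bay is empty.
- **Tote:** it is upright and fully on its mat, with at least 11 mm of margin on every side, though about 14 mm off the mat's centre.
- **Lid:** the wrist camera put it within about 0.25 mm and 0.001 rad of the bin outline, and it looks flush from the top and side.
- **Bystanders:** the spray can, hammer and brush look unmoved.

**Early stop:** when I set the tote down, the force stop tripped about 18 mm above the expected height and the tote was released there. It therefore settled a short distance onto the mat, a few millimetres from where I aimed. Pictures taken afterwards showed it upright with both coupons in place, so I left it. I did not find out why the stop tripped early.

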